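Rebalance the sagging desk lamp with its spring tension slide

ROBOT

A 7-joint arm with a two-finger parallel gripper is mounted at the origin on the work surface. World frame = base frame: x ahead of the robot, y to its left, z up, the work surface at z = 0. Lengths are in m, angles in rad, forces in N, time in s.
With the tool pointing down it reaches from about 0.425 to 0.875 m from the base axis. Payload 4.7 kg.
Tool frame: the origin (TCP) lies midway between the tips of the shut fingers; the grasp point (between the pads) lies 19 mm behind it; z points along the fingers, y is the line along which they close (so a half turn about z gives the same grasp; the last joint's range is limited). The gripper opens to 87 mm and grips with 3 to 60 N. Pads are 19 mm wide; open, the fingers measure 117 mm over their backs; the gripper's body (75 mm by 190 mm) begins 51 mm behind the grasp point.
Start: joints at [-1.273, 0.321, -0.07, 1.45, 0.023, 1.371, -0.057], TCP at [0.182, 0.624, 0.223] pointing down, gripper open.
Joint ranges: [-2.86, 2.86], [-0.3, 2.09], [-1.38, 1.24], [0.06, 2.45], [-1.56, 4.7], [0.09, 2.05], [-2.69, 2.69]. Speed limits (rad/s): [2.57, 2.57, 3.14, 3.14, 3.14, 3.14, 3.14].

INTERFACE

Orientations are given as a rotation vector (axis times angle).
In Python, from bench import ctrl gives the robot as it stands. The module is installed in compiled form; this text tells all that it offers.
- The arm moves only by the tool carry_out, never from a script. Its argument "steps" is a list of rows, each a list of 7 numbers: the turn, a rotation vector about the world's x, y, z in degrees, then the shift along the world's x, y, z in cm, then the opening, from 0 (shut) to 1 (fully open). A call has 1 to 12 rows; each row is the pose to reach, as a shift and turn from the pose commanded when the call began; what a row does not reach only later rows make up. A row lasts 1/10 s, in which the tool goes at most 50 mm and 8.59 degrees, less where a joint would pass 70% of its speed; a pose out of reach is approached as far as the arm can. A call with a gripper value outside its range is refused whole. The fingers move at their own pace and stop on an object; "squeeze" is the grip in N (left out, the last holds). Time passes only in rows, so rows that repeat a pose let the fingers close. It gives the time, the measured TCP pose, the force, the opening and the grip force at its end, in the units of the state.
- ctrl.get_state(): the state, without advancing time (a new reading comes with each control period).
- ctrl.get_image(name): name is "scene" or "top" or "wrist"; returns a dict with "pixels" (384x512x3 uint8, red, green, blue), "camera_matrix" (3x3 intrinsics, pixels), "cam_to_world" (4x4, takes a point from camera to world coordinates); the wrist camera has in their place "T_tool_cam" (4x4, takes a point from camera to tool coordinates, whose origin is the TCP and whose axes are the flange's). Camera axes: x right, y down, z forward; pixel columns grow to the right and rows downward; lengths in m; the calibration is good to about 2 mm. A picture is of the moment at which its call begins: read the wrist's pose just before it. There is no depth.
- ctrl.close_job(): hands the job in; it is judged then, once.
The state is a dict: "time": time; "joint_positions": joint angles; "qd": joint speeds; "joint_torque": joint torques, N m; "position": TCP position; "tool_rot": TCP orientation; "ft_force": force on the tool from outside, world axes, zero at the start; "torque": the same for the moment, N m; "grip_width": opening from 0.0 (shut) to 1.0 (fully open); "grip_force": force on a finger pad.
Only numpy, scipy, OpenCV 4.12 (cv2) and the standard library are available. Lean on these libraries where they do the work, as an engineer would, in place of code of your own. Each camera call takes 0.05 s, during which the arm holds its last target. There are 200 camera calls.

TASK

The balanced-arm desk lamp has been given a new LED head and now sags onto its lower stop. Use the handle of the spring tension slide on its post to bring the arm up until it is level, and leave the slide set so that, with your hand off the handle, the arm stays level by itself for at least five seconds. Swing the arm up gently, without letting it run up against its upper stop, do not touch the arm or the lamp head, and leave the other things on the desk where they are.

Things in the scene. Friction and masses are not known exactly. Their poses are not given: they have to be found in the camera images.
- lamp_base: The lamp's fixed foot and post: round grey foot, radius 85, height 26 mm; square post 18 mm wide, top 379 mm above the desk. Origin: centre of the foot's underside; z up the post's axis. The lamp arm reaches out along its +y, the handle of the tension slide along its -y. Turned by up to 0.35 rad.
- lamp_arm (a joint): Angle (rad) of the arm at its pivot on the post's axis, 200 mm above the desk: 0 level, positive = head raised; stops at -0.45 (it starts there, at rest) and +0.45. Moment on the pivot = (5.4 N x a - W) x cos(angle), a = height of the slide's spring pin above the pivot, W = 0.55 N m nominal, truly 0.43 to 0.70. So balanced at one a only, then at any angle.
- tension_slide (a joint): Height (m) of the slide (black block, 34 mm square, 50 high) on the post, 0 to 0.10, up positive; its spring pin is a = 0.05 + this above the arm's pivot. Nominal balance near 0.052, truly 0.03 to 0.08; starts below 0.02. It stays where left: 8 N friction, while springs and weight pull it down with 3 to 7 N, so up takes about 11 to 15 N, down 1 to 5 N.
- slide_handle: Tension slide with its handle, one piece: the block on the post and a round black bar, diameter 20 mm, lying level along the lamp's -y, from 45 to 125 mm from the post's axis, on a thinner steel stem. Origin: on the post's axis at the spring pin, 22 mm above the bar's axis; axes as lamp_base.
- handle_grip (a point): Middle of the handle bar, on its axis, 85 mm from the post's axis: the place to grip from above, fingers closing across the bar. 228 mm above the desk with the slide at its lowest; it rises with the slide.
- lamp_boom: Arm of the lamp with its head: bar 16 mm square. Origin on the pivot; y along the arm to the head, x along the pivot. Moment of inertia with head about 0.017 kg m2; pivot friction 0.025 N m (holds the arm within about 4.5 mm of the balancing a), damping 0.03 N m s/rad. Two spring rods, 30 N/m together, zero free length, run from the slide's pin to its pin 180 mm out.
- head_mid (a point): Middle of the LED head, a flat bar 200 mm long, 50 wide, 20 thick, across the end of the arm, 340 mm from the pivot. Arm and head together 205 g nominal, true mass not known. 200 mm above the desk when the arm is level, 52 mm when it rests on its lower stop.
- water_bottle: Clear water bottle standing on the desk to the right of the lamp, radius 32 mm, height 200 mm; leave alone. Origin: centre of its underside.
- phone: Smartphone lying on the desk, 152 x 74 x 9 mm; leave alone. Origin: centre of its underside.
- power_bank: White power bank lying on the desk, 135 x 70 x 24 mm; leave alone. Origin: centre of its underside.
- tissue_pack: Small pack of tissues lying on the desk beyond the lamp, 105 x 55 x 26 mm; leave alone. Origin: centre of its underside.

How it is judged:
By the outcome, as a careful person would: the job done as asked, in the order asked, and still so for the second after the job is handed in, with the robot touching nothing.
It also fails if it takes over 58 s, if anything falls off the work surface, if the arm or the gripper's body presses on something with over 40 N, if the wrist force passes 120 N, or if a joint passes its speed limit or range.

## Working session

There is one attempt and no reset: what is moved stays moved. The work goes in short steps, Python scripts to look and compute and a tool call to move; the robot and the scene stay as the last step left them, time stands still between calls to the robot, and variables do not carry over. Pictures are saved under pics/ and viewed, at most 10 in all, crops included, and the job is handed in when it is done.

Besides the shell and the picture viewer there is one more tool, called after "Request:" as name(argument=value, ...), one argument or row to a line, values as JSON. carry_out: Moves the arm, as the interface text tells. Its arguments: {"type":"object","properties":{"steps":{"type":"array","items":{"type":"array","items":{"type":"number"}}},"squeeze":{"type":"number"}},"required":["steps"]}

```bash
mkdir -p pics
cat > h.py <<'E'
import numpy as np,cv2
from bench import ctrl
def save(n,f):
    d=ctrl.get_image(n); cv2.imwrite(f,d["pixels"][:,:,::-1]); return d
def proj(d,p):
    T=np.linalg.inv(d["cam_to_world"]); q=T[:3,:3]@np.array(p,float).T+T[:3,3:4]; u=np.array(d["camera_matrix"])@q; return (u[:2]/u[2]).T
def ray(d,u,v,z):
    T=np.array(d["cam_to_world"]);r=T[:3,:3]@np.linalg.inv(d["camera_matrix"])@[u,v,1];o=T[:3,3];return o+r*(z-o[2])/r[2]
E
python3 - <<'E'
from h import *
np.set_printoptions(precision=4,suppress=True)
s=ctrl.get_state();print(s)
for n in("scene","top"):
    d=save(n,f"pics/{n}0.png");print(np.array(d["cam_to_world"]),d["camera_matrix"])
E
```

```text
{'time': 0.0, 'joint_positions': array([-1.2729,  0.3218, -0.0701,  1.4517,  0.0226,  1.3708, -0.0569]), 'qd': array([ 0.0009,  0.0004,  0.0003,  0.0004, -0.0005, -0.001 ,  0.0006]), 'joint_torque': array([ -0.0003, -49.1308,  -0.4045, -31.251 ,  -0.064 ,   0.0442,
         0.0002]), 'position': array([0.1819, 0.6234, 0.2214]), 'tool_rot': array([-0.4441, -3.1098,  0.003 ]), 'ft_force': array([0.3048, 0.1303, 0.2575]), 'torque': array([0.0195, 0.0137, 0.0247]), 'grip_force': 0.0, 'grip_width': 0.9989370781007741}
[[-0.2158  0.7243 -0.6549  1.1929]
 [ 0.9764  0.1564 -0.1487  0.1347]
 [-0.0053 -0.6715 -0.7409  0.889 ]
 [ 0.      0.      0.      1.    ]] [[355.621    0.     251.931 ]
 [  0.     355.621  191.0524]
 [  0.       0.       1.    ]]
[[ 0.0267 -0.9944  0.1025  0.4463]
 [-0.9993 -0.0238  0.0295 -0.0347]
 [-0.0269 -0.1032 -0.9943  1.261 ]
 [ 0.      0.      0.      1.    ]] [[364.8685   0.     258.4484]
 [  0.     364.8685 191.7863]
 [  0.       0.       1.    ]]
```

View pics/scene0.png

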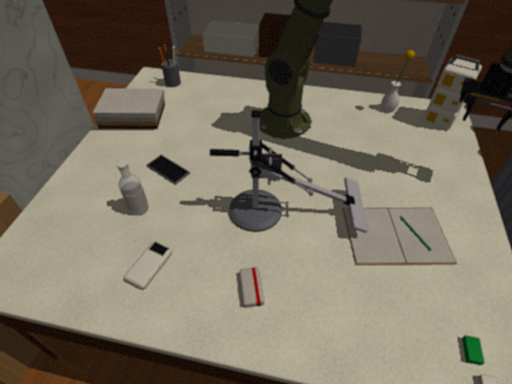

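View pics/top0.png

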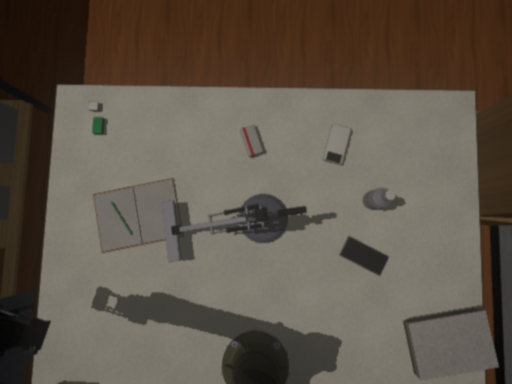

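Run:
```python
import cv2,numpy as np
a=cv2.imread("pics/scene0.png")[100:235,200:380];b=cv2.imread("pics/top0.png")[180:270,150:330]
f=lambda i:cv2.convertScaleAbs(cv2.resize(i,None,fx=4.4,fy=4.4,interpolation=cv2.INTER_CUBIC),alpha=1.6,beta=20)
cv2.imwrite("pics/a.png",f(a));cv2.imwrite("pics/b.png",f(b))
```

```text
(no output)
```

View pics/a.png

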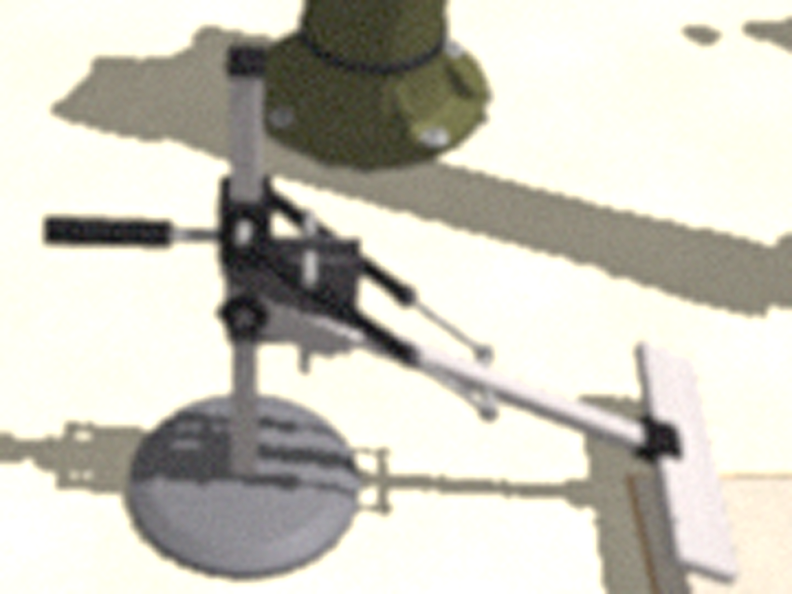

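View pics/b.png

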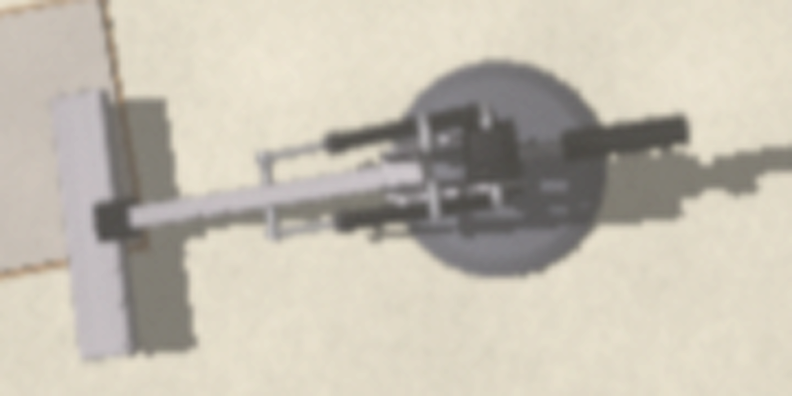

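```bash
cat > fit.py <<'E'
from h import *
from scipy.optimize import least_squares
S,Tp=ctrl.get_image("scene"),ctrl.get_image("top")
c=lambda p,o:(np.array(p)+.5)/4.4-.5+np.array(o)
so,to=(200,100),(150,180)
# local pts (relative lamp base), slide flag
L=[(0,-.125,.228,1),(0,-.045,.228,1),(0,0,.026,0),(0,.34*np.cos(.45),.052,0)]
sp=c([(46,230),(170,232),(244,478),(690,460)],so); tp=c([(687,130),(567,144),(500,168),(90,224)],to)
def pts(q):
    x,y,a,h=q;R=np.array([[np.cos(a),-np.sin(a)],[np.sin(a),np.cos(a)]])
    return [[*(R@l[:2]+[x,y]),l[2]+h*l[3]] for l in L]
f=lambda q:np.r_[proj(S,pts(q))-sp,proj(Tp,pts(q))-tp].ravel()
g=ray(Tp,*tp[2],.026)
r=least_squares(f,[g[0],g[1],0,.01],loss="soft_l1")
np.set_printoptions(precision=4,suppress=True)
print(r.x,f(r.x).reshape(2,-1,2).round(1))
x,y,a,h=r.x
print("grip",x+.085*np.sin(a),y-.085*np.cos(a),.228+h)
for u,v,z in [(378,199,0),(364,255,0),(337,145,0),(253,141,0)]: print(ray(Tp,u,v,z))
E
python3 fit.py
```

```text
[ 0.4868 -0.0146  0.1615  0.0172] [[[-0.4 -0.2]
  [ 0.8  0.3]
  [ 0.4 -3. ]
  [-1.4 -0.4]]

 [[ 0.2 -0.4]
  [-1.   0.3]
  [-0.6 -0.4]
  [ 1.  -0.8]]]
grip 0.5004436085841432 -0.09848357923511329 0.2451870536988896
[ 0.5611 -0.4091  0.    ]
[ 0.3695 -0.3608  0.    ]
[ 0.7475 -0.2681  0.    ]
[0.7558 0.0267 0.    ]
```

Request:
carry_out(
  steps=[
    [0, 0, -2.7, 2.7, -2.2, 2.1, 1],
    [0, 0, -5.4, 5.4, -4.5, 4.2, 1],
    [0, 0, -8, 8, -6.7, 6.3, 1],
    [0, 0, -10.7, 10.7, -9, 8.4, 1],
    [0, 0, -13.4, 13.4, -11.2, 10.5, 1],
    [0, 0, -16, 16, -13.5, 12.6, 1],
    [0, 0, -18.7, 18.7, -15.8, 14.7, 1],
    [0, 0, -21.4, 21.3, -18, 16.8, 1],
    [0, 0, -24, 24, -20.2, 18.9, 1],
    [0, 0, -26.7, 26.6, -22.5, 21, 1],
    [0, 0, -29.4, 29.3, -24.8, 23, 1],
    [0, 0, -32, 32, -27, 25, 1],
  ],
)

```text
time: 1.4
position: [0.5028, 0.3528, 0.4735]
tool_rot: [1.287, 2.866, 0.0]
ft_force: [0.4, -0.0, 0.5]
grip_width: 1.004
grip_force: 0.0
```

Run:
```python
from h import *
np.set_printoptions(precision=4,suppress=True)
print(ctrl.get_state());print(ctrl.get_image("wrist")["T_tool_cam"])
```

```text
{'time': 1.4, 'joint_positions': array([-0.8355,  0.26  ,  0.2509,  1.0418, -0.0663,  1.8467,  0.1159]), 'qd': array([ 0.4447,  0.3448,  0.2922, -0.794 , -0.1591,  0.472 ,  0.1893]), 'joint_torque': array([ -2.5139, -46.9565,   1.0645, -28.3337,   0.0975,  -0.2519,
        -0.199 ]), 'position': array([0.5028, 0.3528, 0.4735]), 'tool_rot': array([1.2869, 2.8657, 0.0003]), 'ft_force': array([ 0.3505, -0.0462,  0.4527]), 'torque': array([-0.0682, -0.0278,  0.0266]), 'grip_force': 0.0, 'grip_width': 1.0036735219464594}
[[ 0.001  -0.957  -0.29    0.0803]
 [ 1.      0.0009  0.0005  0.0007]
 [-0.0002 -0.29    0.957  -0.1618]
 [ 0.      0.      0.      1.    ]]
```

```bash
cat > tgt.py <<'E'
from h import *
from scipy.spatial.transform import Rotation as R
def target(d=.09,h=.0172,up=0,tilt=20,x=.4868,y=-.0146,a=.1615):
    u=np.array([np.cos(a),np.sin(a),0]);v=np.array([-np.sin(a),np.cos(a),0])
    z=np.array([0,0,-1.]);Rd=R.from_matrix(np.c_[np.cross(u,z),u,z])
    Rt=R.from_rotvec(u*np.radians(tilt))*Rd
    p=np.array([x,y,.228+h+up])-d*v+.019*Rt.apply([0,0,1])
    s=ctrl.get_state()
    return (Rt*R.from_rotvec(s["tool_rot"]).inv()).as_rotvec(degrees=True).round(2),((p-s["position"])*100).round(2),s
E
python3 -c "
from tgt import *
print(target(up=.22))"
```

```text
(array([ 18.54,   8.99, -31.33]), array([ -0.83, -44.41,  -2.89]), {'time': 1.45, 'joint_positions': array([-0.83037379,  0.26100496,  0.2579946 ,  1.03540991, -0.06293502,
        1.84743844,  0.11666938]), 'qd': array([-0.0210213 , -0.03769058, -0.01014783,  0.06534412,  0.03384425,
       -0.0487492 , -0.03411371]), 'joint_torque': array([-11.94302559, -33.54496479,  -8.41180354, -25.58526278,
        -2.63040125,   0.42073835,   0.04493291]), 'position': array([0.50849774, 0.3471266 , 0.47627099]), 'tool_rot': array([1.30057359e+00, 2.85155888e+00, 2.79652358e-03]), 'ft_force': array([ 0.616055  , -5.00686499,  0.62410245]), 'torque': array([-0.42266805, -0.03195984, -0.02204315]), 'grip_force': 0.0, 'grip_width': 0.9975867569307456})
```

Request:
carry_out(
  steps=[
    [0, 0, -2.7, 0, -4, 0, 1],
    [0, 0, -5.4, 0, -8, 0, 1],
    [0, 0, -8.1, -0.2, -12, 0, 1],
    [1.5, 0.7, -10.8, -0.3, -16, 0, 1],
    [3, 1.4, -13.5, -0.3, -20, 0, 1],
    [5, 2.4, -16, -0.4, -24, 0, 1],
    [7, 3.4, -19, -0.5, -28, 0, 1],
    [9.5, 4.6, -22, -0.6, -32, 0, 1],
    [12, 5.8, -25, -0.7, -36, -0.5, 1],
    [14.5, 7, -28, -0.8, -40, -1.5, 1],
    [18.5, 9, -31.3, -0.8, -44.4, -2.9, 1],
    [18.5, 9, -31.3, -0.8, -44.4, -2.9, 1],
  ],
)

```text
time: 2.65
position: [0.4918, -0.0992, 0.4406]
tool_rot: [-1.852, -2.168, -0.323]
ft_force: [-0.1, -0.3, -1.0]
grip_width: 0.998
grip_force: 0.0
```

Run:
```python
from tgt import *
np.set_printoptions(precision=4,suppress=True)
print(target(up=0));s=ctrl.get_state()
d=save("wrist","pics/w1.png")
T=np.eye(4);T[:3,:3]=R.from_rotvec(s["tool_rot"]).as_matrix();T[:3,3]=s["position"]
d["cam_to_world"]=T@d["T_tool_cam"]
# predicted bar ends
a=.1615;v=np.array([-np.sin(a),np.cos(a),0])
P=[np.array([.4868,-.0146,.2452])-k*v for k in(.045,.09,.125)];print(proj(d,P))
```

```text
(array([-0.17, -0.38,  0.19]), array([  0.84,   0.22, -21.32]), {'time': 2.65, 'joint_positions': array([-0.281 ,  0.1214,  0.7346,  1.3394, -0.3861,  1.9056,  0.5231]), 'qd': array([-0.0719, -0.0303, -0.1123, -0.0379, -0.0197,  0.0107, -0.0588]), 'joint_torque': array([  0.2562, -28.0574,   2.3562, -29.9577,  -1.8469,   0.8722,
         0.5081]), 'position': array([ 0.4918, -0.0992,  0.4406]), 'tool_rot': array([-1.8518, -2.1683, -0.3234]), 'ft_force': array([-0.1329, -0.2685, -1.0268]), 'torque': array([-0.5083, -0.0727,  0.0027]), 'grip_force': 0.0, 'grip_width': 0.9980646885968436})
[[259.2329 195.8542]
 [259.3696 232.2336]
 [259.4773 260.8878]]
```

View pics/w1.png

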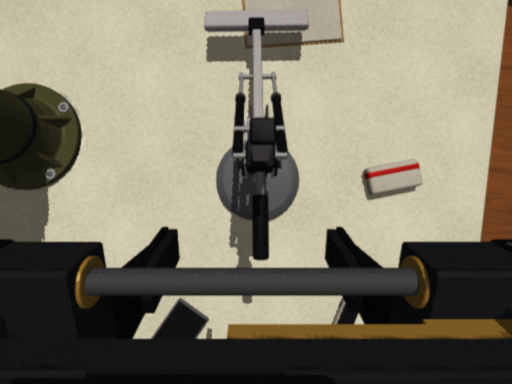

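Request:
carry_out(
  steps=[
    [0, 0, 0, 0.4, 0.1, -3, 1],
    [0, 0, 0, 0.8, 0.2, -6, 1],
    [0, 0, 0, 0.8, 0.2, -9, 1],
    [0, 0, 0, 0.8, 0.2, -12, 1],
    [0, 0, 0, 0.8, 0.2, -14, 1],
    [0, 0, 0, 0.8, 0.2, -16, 1],
    [0, 0, 0, 0.8, 0.2, -18, 1],
    [0, 0, 0, 0.8, 0.2, -19.5, 1],
    [0, 0, 0, 0.8, 0.2, -20.5, 1],
    [0, 0, 0, 0.8, 0.2, -21, 1],
    [0, 0, 0, 0.8, 0.2, -21.3, 1],
    [0, 0, 0, 0.8, 0.2, -21.3, 1],
  ],
)

```text
time: 3.9
position: [0.5022, -0.088, 0.2308]
tool_rot: [-1.831, -2.186, -0.328]
ft_force: [-0.3, -0.6, -0.3]
grip_width: 1.001
grip_force: 0.0
```

Run:
```python
from tgt import *
np.set_printoptions(precision=4,suppress=True)
print(target(up=0))
save("wrist","pics/w2.png")
```

```text
(array([-0.3 , -0.03, -0.85]), array([-0.2 , -0.9 , -0.35]), {'time': 3.9, 'joint_positions': array([-0.2885,  0.1728,  0.7076,  1.7065, -0.4032,  1.5182,  0.6649]), 'qd': array([ 0.0014, -0.0061,  0.0015, -0.011 ,  0.0007,  0.0065, -0.0044]), 'joint_torque': array([ -0.0492, -31.958 ,   3.3004, -29.3772,  -1.3987,   1.1013,
         0.0067]), 'position': array([ 0.5022, -0.088 ,  0.2308]), 'tool_rot': array([-1.8311, -2.1865, -0.3282]), 'ft_force': array([-0.2634, -0.5972, -0.3221]), 'torque': array([-0.4737, -0.0393,  0.0361]), 'grip_force': 0.0, 'grip_width': 1.0005041415605438})
```

View pics/w2.png

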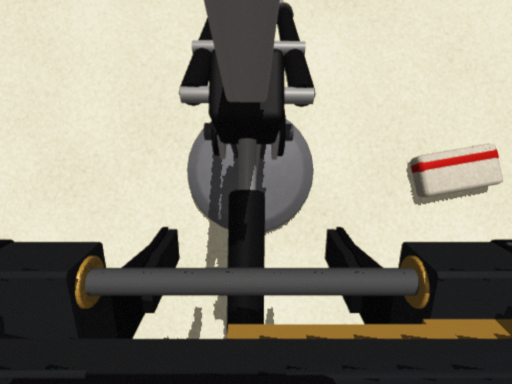

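Request:
carry_out(
  steps=[
    [0, 0, 0, -0.2, -0.6, -0.3, 1],
    [0, 0, 0, -0.2, -0.6, -0.3, 1],
    [0, 0, 0, -0.2, -0.6, -0.3, 0],
    [0, 0, 0, -0.2, -0.6, -0.3, 0],
    [0, 0, 0, -0.2, -0.6, -0.3, 0],
    [0, 0, 0, -0.2, -0.6, -0.3, 0],
    [0, 0, 0, -0.2, -0.6, -0.3, 0],
    [0, 0, 0, -0.2, -0.6, -0.3, 0],
  ],
  squeeze=40,
)

```text
time: 4.75
position: [0.5, -0.0939, 0.2276]
tool_rot: [-1.831, -2.186, -0.328]
ft_force: [0.9, 0.3, 0.7]
grip_width: 0.539
grip_force: 0.0
```

```bash
cat > ang.py <<'E'
from h import *
x,y,a=.4868,-.0146,.1615
A=np.linspace(-.5,.5,201)
def look(f=None):
    s=ctrl.get_state();d=ctrl.get_image("scene");im=np.array(d["pixels"]).astype(int)
    if f: cv2.imwrite(f,im[:,:,::-1])
    def P(t,lx,r=.345):
        c=r*np.cos(t); return [x+lx*np.cos(a)-c*np.sin(a),y+lx*np.sin(a)+c*np.cos(a),.2+r*np.sin(t)]
    C=proj(d,[P(t,0) for t in A])
    m=(abs(im[...,0]-im[...,2])<14)&(im.sum(2)>330)
    reg=np.zeros(m.shape,np.uint8)
    for t in A[::5]: cv2.fillConvexPoly(reg,cv2.convexHull(proj(d,[P(t,l,r) for l in(-.11,.11) for r in(.30,.38)]).astype(np.int32)),1)
    n,_,st,ce=cv2.connectedComponentsWithStats((m&(reg>0)).astype(np.uint8))
    k=1+np.argmax(st[1:,4]);e=np.hypot(*(C-ce[k]).T);i=e.argmin()
    print("t %.2f z %.4f fz %.1f ang %.3f err %.1f area %d c %s"%(s["time"],s["position"][2],s["ft_force"][2],A[i],e[i],st[k,4],ce[k].round(0)))
E
python3 -c "
from ang import *
s=ctrl.get_state();print(s['position'],s['ft_force'],s['grip_width']*87,s['grip_force'])
look('pics/s2.png')"
```

```text
[ 0.50001848 -0.09393907  0.22757715] [0.86871112 0.30438459 0.69476451] 46.92945424704914 0.0
t 4.75 z 0.2276 fz 0.7 ang -0.455 err 0.8 area 533 c [356. 205.][ WARN:0@2.438] global loadsave.cpp:1063 imwrite_ Unsupported depth image for selected encoder is fallbacked to CV_8U.
```

Request:
carry_out(
  steps=[
    [0, 0, 0, 0, 0, 0, 0],
    [0, 0, 0, 0, 0, 0, 0],
    [0, 0, 0, 0, 0, 0, 0],
    [0, 0, 0, 0, 0, 0, 0],
    [0, 0, 0, 0, 0, 0, 0],
    [0, 0, 0, 0, 0, 0, 0],
    [0, 0, 0, 0, 0, 0, 0],
  ],
)

```text
time: 5.5
position: [0.5, -0.094, 0.2275]
tool_rot: [-1.831, -2.186, -0.328]
ft_force: [-0.3, 0.2, 0.3]
grip_width: 0.215
grip_force: 40.0
```

Request:
carry_out(
  steps=[
    [0, 0, 0, 0, 0, 0.2, 0],
    [0, 0, 0, 0, 0, 0.4, 0],
    [0, 0, 0, 0, 0, 0.6, 0],
    [0, 0, 0, 0, 0, 0.8, 0],
    [0, 0, 0, 0, 0, 1, 0],
    [0, 0, 0, 0, 0, 1.2, 0],
    [0, 0, 0, 0, 0, 1.2, 0],
  ],
)

```text
time: 6.2
position: [0.4999, -0.094, 0.2398]
tool_rot: [-1.831, -2.186, -0.328]
ft_force: [3.0, 0.7, -12.0]
grip_width: 0.22
grip_force: 40.1
```

```bash
python3 -c "
from ang import *
look()"
```

```text
t 6.20 z 0.2398 fz -12.0 ang -0.455 err 0.8 area 531 c [356. 205.]
```

Request:
carry_out(
  steps=[
    [0, 0, 0, 0, 0, 0.15, 0],
    [0, 0, 0, 0, 0, 0.3, 0],
    [0, 0, 0, 0, 0, 0.3, 0],
    [0, 0, 0, 0, 0, 0.3, 0],
    [0, 0, 0, 0, 0, 0.3, 0],
  ],
)

```text
time: 6.75
position: [0.4999, -0.094, 0.2428]
tool_rot: [-1.831, -2.186, -0.328]
ft_force: [1.8, -0.4, -11.6]
grip_width: 0.217
grip_force: 40.1
```

```bash
python3 -c "
from ang import *
look()"
```

```text
t 6.75 z 0.2428 fz -11.6 ang -0.455 err 0.7 area 532 c [356. 205.]
```

Request:
carry_out(
  steps=[
    [0, 0, 0, 0, 0, 0.15, 0],
    [0, 0, 0, 0, 0, 0.3, 0],
    [0, 0, 0, 0, 0, 0.3, 0],
    [0, 0, 0, 0, 0, 0.3, 0],
    [0, 0, 0, 0, 0, 0.3, 0],
  ],
)

```text
time: 7.3
position: [0.5, -0.094, 0.2456]
tool_rot: [-1.831, -2.186, -0.328]
ft_force: [2.0, 0.0, -12.9]
grip_width: 0.217
grip_force: 40.1
```

```bash
python3 -c "
from ang import *
look()"
```

```text
t 7.30 z 0.2456 fz -12.9 ang -0.455 err 0.8 area 530 c [356. 205.]
```

Request:
carry_out(
  steps=[
    [0, 0, 0, 0, 0, 0.15, 0],
    [0, 0, 0, 0, 0, 0.3, 0],
    [0, 0, 0, 0, 0, 0.3, 0],
    [0, 0, 0, 0, 0, 0.3, 0],
    [0, 0, 0, 0, 0, 0.3, 0],
  ],
)

```text
time: 7.85
position: [0.5, -0.094, 0.2487]
tool_rot: [-1.831, -2.186, -0.328]
ft_force: [1.7, -0.2, -12.4]
grip_width: 0.214
grip_force: 40.1
```

```bash
python3 -c "
from ang import *
look()"
```

```text
t 7.85 z 0.2487 fz -12.4 ang -0.455 err 0.7 area 526 c [356. 205.]
```

Request:
carry_out(
  steps=[
    [0, 0, 0, 0, 0, 0.15, 0],
    [0, 0, 0, 0, 0, 0.3, 0],
    [0, 0, 0, 0, 0, 0.3, 0],
    [0, 0, 0, 0, 0, 0.3, 0],
    [0, 0, 0, 0, 0, 0.3, 0],
  ],
)

```text
time: 8.4
position: [0.5, -0.094, 0.2517]
tool_rot: [-1.831, -2.186, -0.328]
ft_force: [1.3, -1.1, -12.3]
grip_width: 0.216
grip_force: 40.1
```

```bash
python3 -c "
from ang import *
look()"
```

```text
t 8.40 z 0.2517 fz -12.3 ang -0.455 err 0.6 area 528 c [356. 205.]
```

Request:
carry_out(
  steps=[
    [0, 0, 0, 0, 0, 0.15, 0],
    [0, 0, 0, 0, 0, 0.3, 0],
    [0, 0, 0, 0, 0, 0.3, 0],
    [0, 0, 0, 0, 0, 0.3, 0],
    [0, 0, 0, 0, 0, 0.3, 0],
  ],
)

```text
time: 8.95
position: [0.5, -0.0941, 0.2547]
tool_rot: [-1.831, -2.186, -0.328]
ft_force: [0.9, -1.6, -12.9]
grip_width: 0.212
grip_force: 40.1
```

```bash
python3 -c "
from ang import *
look()"
```

```text
t 8.95 z 0.2547 fz -12.9 ang -0.455 err 0.8 area 531 c [356. 205.]
```

Request:
carry_out(
  steps=[
    [0, 0, 0, 0, 0, 0.15, 0],
    [0, 0, 0, 0, 0, 0.3, 0],
    [0, 0, 0, 0, 0, 0.3, 0],
    [0, 0, 0, 0, 0, 0.3, 0],
    [0, 0, 0, 0, 0, 0.3, 0],
  ],
)

```text
time: 9.5
position: [0.5, -0.094, 0.2577]
tool_rot: [-1.831, -2.186, -0.328]
ft_force: [0.8, -2.1, -12.8]
grip_width: 0.214
grip_force: 40.1
```

```bash
python3 -c "
from ang import *
look()"
```

```text
t 9.50 z 0.2577 fz -12.8 ang -0.455 err 0.8 area 533 c [357. 205.]
```

Request:
carry_out(
  steps=[
    [0, 0, 0, 0, 0, 0.15, 0],
    [0, 0, 0, 0, 0, 0.3, 0],
    [0, 0, 0, 0, 0, 0.3, 0],
    [0, 0, 0, 0, 0, 0.3, 0],
    [0, 0, 0, 0, 0, 0.3, 0],
  ],
)

```text
time: 10.05
position: [0.5, -0.094, 0.2607]
tool_rot: [-1.831, -2.186, -0.328]
ft_force: [1.1, -1.5, -13.6]
grip_width: 0.219
grip_force: 40.1
```

```bash
python3 -c "
from ang import *
look()"
```

```text
t 10.05 z 0.2607 fz -13.6 ang -0.455 err 0.7 area 535 c [356. 205.]
```

Request:
carry_out(
  steps=[
    [0, 0, 0, 0, 0, 0.15, 0],
    [0, 0, 0, 0, 0, 0.3, 0],
    [0, 0, 0, 0, 0, 0.3, 0],
    [0, 0, 0, 0, 0, 0.3, 0],
    [0, 0, 0, 0, 0, 0.3, 0],
  ],
)

```text
time: 10.6
position: [0.5, -0.094, 0.2637]
tool_rot: [-1.831, -2.186, -0.328]
ft_force: [1.4, -1.3, -13.1]
grip_width: 0.221
grip_force: 40.1
```

```bash
python3 -c "
from ang import *
look()"
```

```text
t 10.60 z 0.2637 fz -13.1 ang -0.455 err 0.8 area 535 c [357. 205.]
```

Request:
carry_out(
  steps=[
    [0, 0, 0, 0, 0, 0.15, 0],
    [0, 0, 0, 0, 0, 0.3, 0],
    [0, 0, 0, 0, 0, 0.3, 0],
    [0, 0, 0, 0, 0, 0.3, 0],
    [0, 0, 0, 0, 0, 0.3, 0],
  ],
)

```text
time: 11.15
position: [0.5, -0.094, 0.2667]
tool_rot: [-1.831, -2.186, -0.328]
ft_force: [0.1, -1.3, -12.6]
grip_width: 0.216
grip_force: 40.1
```

```bash
python3 -c "
from ang import *
look()"
```

```text
t 11.15 z 0.2667 fz -12.6 ang -0.455 err 0.7 area 528 c [356. 205.]
```

Request:
carry_out(
  steps=[
    [0, 0, 0, 0, 0, 0.15, 0],
    [0, 0, 0, 0, 0, 0.3, 0],
    [0, 0, 0, 0, 0, 0.3, 0],
    [0, 0, 0, 0, 0, 0.3, 0],
    [0, 0, 0, 0, 0, 0.3, 0],
  ],
)

```text
time: 11.7
position: [0.5, -0.094, 0.2697]
tool_rot: [-1.831, -2.186, -0.328]
ft_force: [0.4, -1.7, -13.8]
grip_width: 0.219
grip_force: 40.1
```

```bash
python3 -c "
from ang import *
look()"
```

```text
t 11.70 z 0.2697 fz -13.8 ang -0.455 err 0.8 area 529 c [356. 205.]
```

Request:
carry_out(
  steps=[
    [0, 0, 0, 0, 0, 0.15, 0],
    [0, 0, 0, 0, 0, 0.3, 0],
    [0, 0, 0, 0, 0, 0.3, 0],
    [0, 0, 0, 0, 0, 0.3, 0],
    [0, 0, 0, 0, 0, 0.3, 0],
  ],
)

```text
time: 12.25
position: [0.5, -0.094, 0.2727]
tool_rot: [-1.831, -2.186, -0.328]
ft_force: [-0.2, -1.0, -12.9]
grip_width: 0.219
grip_force: 40.1
```

```bash
python3 -c "
from ang import *
look()"
```

```text
t 12.25 z 0.2727 fz -12.9 ang -0.455 err 0.8 area 530 c [356. 205.]
```

Request:
carry_out(
  steps=[
    [0, 0, 0, 0, 0, 0.15, 0],
    [0, 0, 0, 0, 0, 0.3, 0],
    [0, 0, 0, 0, 0, 0.3, 0],
    [0, 0, 0, 0, 0, 0.3, 0],
    [0, 0, 0, 0, 0, 0.3, 0],
  ],
)

```text
time: 12.8
position: [0.5, -0.094, 0.2757]
tool_rot: [-1.831, -2.186, -0.328]
ft_force: [-0.1, -1.4, -13.7]
grip_width: 0.217
grip_force: 40.1
```

```bash
python3 -c "
from ang import *
look('pics/s3.png')"
```

```text
t 12.80 z 0.2757 fz -13.7 ang -0.455 err 0.9 area 528 c [357. 205.][ WARN:0@0.946] global loadsave.cpp:1063 imwrite_ Unsupported depth image for selected encoder is fallbacked to CV_8U.
```

View pics/s3.png

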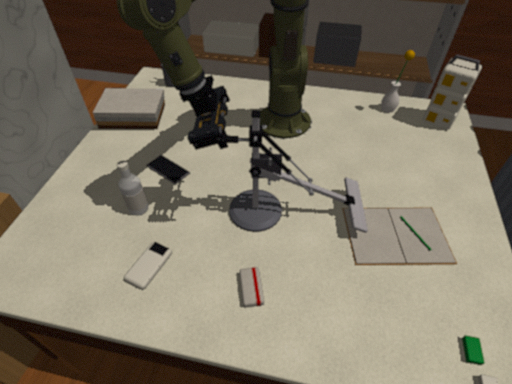

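The slide block has risen with the hand (about (255,140)), the arm still rests at its stop (head at (356,205)). I continue.

Request:
carry_out(
  steps=[
    [0, 0, 0, 0, 0, 0.15, 0],
    [0, 0, 0, 0, 0, 0.3, 0],
    [0, 0, 0, 0, 0, 0.3, 0],
    [0, 0, 0, 0, 0, 0.3, 0],
    [0, 0, 0, 0, 0, 0.3, 0],
  ],
)

```text
time: 13.35
position: [0.5, -0.094, 0.2787]
tool_rot: [-1.831, -2.186, -0.328]
ft_force: [0.2, -1.9, -12.7]
grip_width: 0.212
grip_force: 40.1
```

```bash
python3 -c "
from ang import *
look()"
```

```text
t 13.35 z 0.2787 fz -12.7 ang -0.445 err 0.9 area 537 c [357. 205.]
```

Request:
carry_out(
  steps=[
    [0, 0, 0, 0, 0, 0, 0],
    [0, 0, 0, 0, 0, 0, 0],
  ],
)

```text
time: 13.6
position: [0.5, -0.094, 0.2787]
tool_rot: [-1.831, -2.186, -0.328]
ft_force: [-0.1, -1.5, -14.1]
grip_width: 0.215
grip_force: 40.1
```

```bash
python3 -c "
from ang import *
look()"
```

```text
t 13.60 z 0.2787 fz -14.1 ang -0.425 err 0.7 area 550 c [359. 203.]
```

Request:
carry_out(
  steps=[
    [0, 0, 0, 0, 0, 0, 0],
    [0, 0, 0, 0, 0, 0, 0],
  ],
)

```text
time: 13.85
position: [0.5, -0.094, 0.2787]
tool_rot: [-1.831, -2.186, -0.328]
ft_force: [0.2, -2.0, -12.6]
grip_width: 0.213
grip_force: 40.1
```

```bash
python3 -c "
from ang import *
look()"
```

```text
t 13.85 z 0.2787 fz -12.6 ang -0.395 err 0.6 area 564 c [361. 201.]
```

Request:
carry_out(
  steps=[
    [0, 0, 0, 0, 0, 0, 0],
    [0, 0, 0, 0, 0, 0, 0],
    [0, 0, 0, 0, 0, 0, 0],
    [0, 0, 0, 0, 0, 0, 0],
  ],
)

```text
time: 14.3
position: [0.5, -0.094, 0.2787]
tool_rot: [-1.831, -2.186, -0.328]
ft_force: [-0.8, -2.4, -11.2]
grip_width: 0.218
grip_force: 40.1
```

```bash
python3 -c "
from ang import *
look()"
```

```text
t 14.30 z 0.2787 fz -11.2 ang -0.325 err 0.5 area 596 c [365. 196.]
```

Request:
carry_out(
  steps=[
    [0, 0, 0, 0, 0, 0, 0],
    [0, 0, 0, 0, 0, 0, 0],
    [0, 0, 0, 0, 0, 0, 0],
    [0, 0, 0, 0, 0, 0, 0],
    [0, 0, 0, 0, 0, 0, 0],
    [0, 0, 0, 0, 0, 0, 0],
  ],
)

```text
time: 14.95
position: [0.5, -0.094, 0.2787]
tool_rot: [-1.831, -2.186, -0.328]
ft_force: [-0.3, -2.0, -11.9]
grip_width: 0.218
grip_force: 40.1
```

```bash
python3 -c "
from ang import *
look()"
```

```text
t 14.95 z 0.2787 fz -11.9 ang -0.200 err 0.2 area 670 c [372. 187.]
```

Request:
carry_out(
  steps=[
    [0, 0, 0, 0, 0, 0, 0],
    [0, 0, 0, 0, 0, 0, 0],
    [0, 0, 0, 0, 0, 0, 0],
    [0, 0, 0, 0, 0, 0, 0],
    [0, 0, 0, 0, 0, 0, 0],
    [0, 0, 0, 0, 0, -0.14, 0],
    [0, 0, 0, 0, 0, -0.28, 0],
    [0, 0, 0, 0, 0, -0.42, 0],
    [0, 0, 0, 0, 0, -0.56, 0],
  ],
)

```text
time: 15.9
position: [0.5002, -0.0939, 0.2754]
tool_rot: [-1.83, -2.187, -0.332]
ft_force: [-5.1, -2.2, 4.7]
grip_width: 0.214
grip_force: 39.9
```

```bash
python3 -c "
from ang import *
look()"
```

```text
t 15.90 z 0.2754 fz 4.7 ang 0.025 err 0.2 area 796 c [381. 167.]
```

Request:
carry_out(
  steps=[
    [0, 0, 0, 0, 0, 0, 0],
    [0, 0, 0, 0, 0, 0, 0],
  ],
)

```text
time: 16.15
position: [0.5002, -0.0939, 0.2752]
tool_rot: [-1.83, -2.187, -0.332]
ft_force: [-5.2, -2.2, 3.7]
grip_width: 0.218
grip_force: 40.0
```

```bash
python3 -c "
from ang import *
look()"
```

```text
t 16.15 z 0.2752 fz 3.7 ang 0.055 err 0.5 area 806 c [382. 164.]
```

Request:
carry_out(
  steps=[
    [0, 0, 0, 0, 0, -0.2, 0],
    [0, 0, 0, 0, 0, -0.4, 0],
    [0, 0, 0, 0, 0, -0.4, 0],
  ],
)

```text
time: 16.5
position: [0.5002, -0.0939, 0.2712]
tool_rot: [-1.83, -2.187, -0.332]
ft_force: [-3.9, -2.4, 2.1]
grip_width: 0.214
grip_force: 40.0
```

```bash
python3 -c "
from ang import *
look()"
```

```text
t 16.50 z 0.2712 fz 2.1 ang 0.060 err 0.5 area 804 c [382. 164.]
```

Request:
carry_out(
  steps=[
    [0, 0, 0, 0, 0, -0.2, 0],
    [0, 0, 0, 0, 0, -0.2, 0],
    [0, 0, 0, 0, 0, -0.2, 0],
    [0, 0, 0, 0, 0, -0.2, 0],
  ],
)

```text
time: 16.95
position: [0.5002, -0.0939, 0.2692]
tool_rot: [-1.83, -2.187, -0.332]
ft_force: [-4.0, -2.6, 4.4]
grip_width: 0.214
grip_force: 40.0
```

```bash
python3 -c "
from ang import *
look()"
```

```text
t 16.95 z 0.2692 fz 4.4 ang 0.055 err 0.5 area 808 c [382. 164.]
```

Request:
carry_out(
  steps=[
    [0, 0, 0, 0, 0, -0.1, 0],
    [0, 0, 0, 0, 0, -0.1, 0],
    [0, 0, 0, 0, 0, -0.1, 0],
    [0, 0, 0, 0, 0, -0.1, 0],
  ],
)

```text
time: 17.4
position: [0.5002, -0.0939, 0.2683]
tool_rot: [-1.83, -2.187, -0.332]
ft_force: [-4.6, -1.2, 3.9]
grip_width: 0.216
grip_force: 40.0
```

```bash
python3 -c "
from ang import *
look()"
```

```text
t 17.40 z 0.2683 fz 3.9 ang 0.060 err 0.5 area 805 c [382. 164.]
```

Request:
carry_out(
  steps=[
    [0, 0, 0, 0, 0, -0.1, 0],
    [0, 0, 0, 0, 0, -0.1, 0],
    [0, 0, 0, 0, 0, -0.1, 0],
    [0, 0, 0, 0, 0, -0.1, 0],
  ],
)

```text
time: 17.85
position: [0.5002, -0.0939, 0.2673]
tool_rot: [-1.83, -2.187, -0.332]
ft_force: [-5.6, -2.1, 3.5]
grip_width: 0.22
grip_force: 39.9
```

```bash
python3 -c "
from ang import *
look()"
```

```text
t 17.85 z 0.2673 fz 3.5 ang 0.060 err 0.5 area 804 c [382. 164.]
```

Request:
carry_out(
  steps=[
    [0, 0, 0, 0, 0, -0.1, 0],
    [0, 0, 0, 0, 0, -0.1, 0],
    [0, 0, 0, 0, 0, -0.1, 0],
    [0, 0, 0, 0, 0, -0.1, 0],
  ],
)

```text
time: 18.3
position: [0.5002, -0.0939, 0.2663]
tool_rot: [-1.83, -2.187, -0.332]
ft_force: [-4.9, -2.5, 3.7]
grip_width: 0.216
grip_force: 39.9
```

```bash
python3 -c "
from ang import *
look()"
```

```text
t 18.30 z 0.2663 fz 3.7 ang 0.045 err 0.4 area 800 c [382. 165.]
```

Request:
carry_out(
  steps=[
    [0, 0, 0, 0, 0, 0, 0],
    [0, 0, 0, 0, 0, 0, 0],
  ],
)

```text
time: 18.55
position: [0.5002, -0.0939, 0.2663]
tool_rot: [-1.83, -2.187, -0.332]
ft_force: [-4.4, -1.4, 3.5]
grip_width: 0.219
grip_force: 39.9
```

```bash
python3 -c "
from ang import *
look()"
```

```text
t 18.55 z 0.2663 fz 3.5 ang 0.025 err 0.3 area 788 c [381. 167.]
```

Request:
carry_out(
  steps=[
    [0, 0, 0, 0, 0, 0.3, 0],
    [0, 0, 0, 0, 0, 0.5, 0],
    [0, 0, 0, 0, 0, 0.7, 0],
    [0, 0, 0, 0, 0, 0.7, 0],
  ],
)

```text
time: 19.0
position: [0.5, -0.094, 0.2704]
tool_rot: [-1.831, -2.186, -0.327]
ft_force: [-0.0, -2.2, -11.6]
grip_width: 0.221
grip_force: 40.1
```

```bash
python3 -c "
from ang import *
look('pics/s4.png')" 2>/dev/null
```

```text
t 19.00 z 0.2704 fz -11.6 ang -0.010 err 0.3 area 774 c [380. 170.]
```

Request:
carry_out(
  steps=[
    [0, 0, 0, 0, 0, 0.15, 0],
    [0, 0, 0, 0, 0, 0.25, 0],
    [0, 0, 0, 0, 0, 0.25, 0],
    [0, 0, 0, 0, 0, 0.25, 0],
  ],
)

```text
time: 19.45
position: [0.5, -0.094, 0.2736]
tool_rot: [-1.831, -2.186, -0.328]
ft_force: [-0.8, -2.0, -11.5]
grip_width: 0.217
grip_force: 40.1
```

```bash
python3 - 2>/dev/null <<'E'
from ang import *
look()
d=ctrl.get_image("scene");im=np.ascontiguousarray(d["pixels"][:,:,::-1])
o=(230,90);k=5
c=np.clip(cv2.resize(im[90:210,230:390],None,fx=k,fy=k,interpolation=cv2.INTER_CUBIC).astype(float)*1.5,0,255).astype(np.uint8)
def P(lx,r,dz,t):
    yy=r*np.cos(t)-dz*np.sin(t);zz=.2+r*np.sin(t)+dz*np.cos(t)
    return [x+lx*np.cos(a)-yy*np.sin(a),y+lx*np.sin(a)+yy*np.cos(a),zz]
for t,col in((0,(0,0,255)),):
    p=proj(d,[P(l,r,.01,t) for l,r in((-.1,.315),(-.1,.365),(.1,.365),(.1,.315))]+[P(0,0,0,t),P(0,.34,0,t)])
    p=(((p-o)+.5)*k).astype(np.int32)
    cv2.polylines(c,[p[:4]],True,col,1);cv2.line(c,p[4],p[5],col,1)
cv2.imwrite("pics/lev.png",c)
E
```

```text
t 19.45 z 0.2736 fz -11.5 ang -0.010 err 0.3 area 769 c [380. 170.]
```

View pics/lev.png

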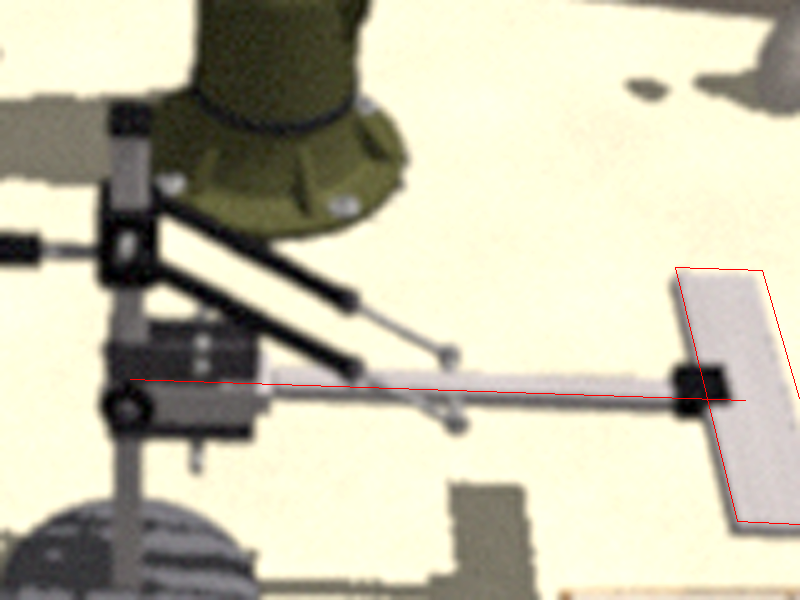

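Request:
carry_out(
  steps=[
    [0, 0, 0, 0, 0, -0.12, 0],
    [0, 0, 0, 0, 0, -0.12, 0],
    [0, 0, 0, 0, 0, -0.12, 0.3],
    [0, 0, 0, 0, 0, -0.12, 0.5],
    [0, 0, 0, 0, 0, -0.12, 0.7],
    [0, 0, 0, 0, 0, -0.12, 0.9],
    [0, 0, 0, 0, 0, -0.12, 0.9],
    [0, 0, 0, 0, 0, -0.12, 0.9],
    [0, 0, 0, 0, 0, -0.12, 0.9],
    [0, 0, 0, 0, 0, -0.12, 0.9],
  ],
)

```text
time: 20.55
position: [0.5, -0.0939, 0.2723]
tool_rot: [-1.831, -2.186, -0.328]
ft_force: [-0.6, 0.4, 0.4]
grip_width: 0.844
grip_force: 0.0
```

```bash
python3 -c "
from ang import *
look()"
```

```text
t 20.55 z 0.2723 fz 0.4 ang -0.010 err 0.4 area 772 c [380. 170.]
```

Released and steady. Retreat straight up, slowly at first.

Request:
carry_out(
  steps=[
    [0, 0, 0, 0, 0, 0.5, 0.9],
    [0, 0, 0, 0, 0, 1.5, 0.9],
    [0, 0, 0, 0, 0, 3, 0.9],
    [0, 0, 0, 0, 0, 5, 0.9],
    [0, 0, 0, 0, 0, 7, 0.9],
    [0, 0, 0, 0, 0, 9, 0.9],
    [0, 0, 0, 0, 0, 11, 0.9],
    [0, 0, 0, 0, 0, 13, 0.9],
    [0, 0, 0, 0, 0, 14, 0.9],
    [0, 0, 0, 0, 0, 14, 0.9],
  ],
)

```text
time: 21.6
position: [0.5005, -0.0944, 0.4142]
tool_rot: [-1.832, -2.189, -0.33]
ft_force: [0.4, 0.5, 0.4]
grip_width: 0.901
grip_force: 0.0
```

```bash
python3 -c "
from ang import *
look()
for i in range(90): ctrl.get_image('top')
look()
s=ctrl.get_state();print(s['position'],s['ft_force'],s['qd'].round(3))"
```

```text
t 21.60 z 0.4142 fz 0.4 ang -0.010 err 0.3 area 769 c [380. 170.]
t 26.15 z 0.4123 fz -0.5 ang -0.010 err 0.3 area 770 c [380. 170.]
[ 0.50003206 -0.09398571  0.41229547] [-0.11882175  0.14405674 -0.15962392] [ 0.001 -0.001 -0.001  0.    -0.002  0.001  0.   ]
```

```bash
python3 -c "
from ang import *
for i in range(30): ctrl.get_image('top')
look()
print(ctrl.close_job())"
```

```text
t 27.70 z 0.4123 fz -1.0 ang -0.010 err 0.3 area 770 c [380. 170.]
the job is handed in; nothing more can be done
None
```

The lamp arm is level: the camera reads -0.01 rad, good to about ±0.015 rad. It held there for about 7 s with the hand off the handle, never going above about +0.06 rad on the way up. The job is handed in, but no verdict came back.

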